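# Slide the date tray across to the serving stand

### The job

Slide the oval tray, with the date pot standing on it, from the wooden riser across the open gap onto the marble stand: keep it level so that neither end sags into the gap, and slide it rather than lifting it. Push it on gently until it has pressed the red sprung buffer at the far end in by about half of its travel (never near its bottom), then let go so that the tray stays on the stand, straight and touching the buffer. Do not press the tray down hard, and leave the sugar bowl and the three cups alone.

Things in the scene. Friction and masses are not known exactly. Their poses are not given: they have to be found in the camera images.
- handle (a point): centre of the tray's black bridge handle: an upright flat bar, 72 mm long across the tray (x), 12 mm thick (y), 24 mm tall, centre 50 mm above the tray's underside, on two thin posts. It is 90 mm behind the tray's middle, 210 mm behind its nose; the tray's rim (18 mm high) runs up to 30 mm behind it. Axes: y forward from handle to nose, to the stand; z up
- tray_mid (a point): middle of the oval steel tray's floor, 12 mm above its underside. 150 mm wide (x), 240 long (y), rim 18 mm high, 0.4 kg, on two skid rails 90 mm apart, flat 88 mm either way, ends upturned. With the pot, its centre of mass is 20 to 35 mm ahead of the middle: unless its handle is held it tips into the gap before the nose reaches the stand
- pot_mid (a point): middle of the closed cream date pot, 82 mm across and 94 mm tall with its lid knob, about 0.4 kg, loose on the front half of the tray; this point is 40 mm above its foot
- riser_edge (a point): on top of the dark wooden riser, middle of the tray lane, on the edge at the gap. y points across the gap to the stand, z up. The top is 60 mm above the cart's top; it reaches 300 mm back from this edge, 110 mm to -x and 190 mm to +x of this point
- stand_edge (a point): on top of the marble stand, middle of its lane, on the edge at the gap (125 to 145 mm wide). y runs along the lane away from the riser, z up. Level with the riser or up to 3 mm lower; 340 mm long. Across the lane stands the sprung buffer: a red plate 100 mm wide, 8 to 36 mm above the stand, its face 215 to 260 mm from this edge: not measured, to be felt
- plunger (a joint): how far the red buffer plate is pushed in along the lane, m: 0 untouched, 0.016 at its bottom. A spring of 1500 N/m pushes back (12 N at half travel). Friction holds the loaded tray against the buffer, still partly pressed, when it is let go
- sugar: closed glass sugar bowl with brass twist cap, 60 mm across, 64 mm tall, on the riser beside the lane; origin under its centre
- finjan_a: white finjan cup, 58 mm across the rim, 45 mm tall, on the riser beside the lane; origin under its centre
- finjan_b: white finjan cup like the others, on the stand beside the lane; origin under its centre
- finjan_c: white finjan cup like the others, on the stand beside the lane; origin under its centre
- tray: the tray; origin on its underside below its middle, axes as for the handle
- pot: the date pot; origin under its centre
- riser: the wooden riser; origin on the cart top, 60 mm below and 150 mm behind (-y) its edge point
- stand: the marble stand; origin 60 mm below and 170 mm beyond (+y) its edge point

How it is judged:
On the way, in this order (a step that is already met when the one before it is completed fails the run):
1. the tray's middle has crossed the gap and is over the stand, buffer not yet touched (y of tray_mid in the frame of stand_edge above 0.01 m and value of joint plunger below 0.001 m), for 0.1 s.
2. the tray presses the buffer in by more than 4 mm (value of joint plunger above 0.004 m), for 0.2 s.
At the end, for the whole second after the job is handed in: The tray is released and at rest, flat on the stand, within 25 mm of the middle of its lane and 0.12 rad of straight, still touching the buffer (pressed in by at least 0.4 mm), with the pot upright on the tray (value of joint plunger above 0.0004 m and y of tray_mid in the frame of stand_edge above 0.085 m and x of tray_mid in the frame of stand_edge between -0.025 and 0.025 m and z of tray in the frame of stand_edge below 0.004 m and angle between the y axis of tray and the y axis of stand, either way round below 0.12 rad and angle between tray's own z axis and vertical below 0.03 rad and angle between pot's own z axis and vertical below 0.06 rad and z of pot in the frame of tray between 0.008 and 0.016 m and linear speed of tray below 0.01 m/s and contact force between the fingers and tray below 0.05 N).
It fails at once if the tray tilts by more than 0.1 rad (an end sags into the gap) (angle between tray's own z axis and vertical above 0.1 rad).
It fails at once if the tray is lifted: its middle rises more than 8 mm above its place on the riser (z of tray_mid in the frame of riser_edge above 0.02 m).
It fails at once if the buffer is pressed in by more than 12 mm of its 16 (18 N) (value of joint plunger above 0.012 m).
It fails at once if the tray is pressed on the riser or the stand with more than 25 N (contact force between tray and riser above 25 N or contact force between tray and stand above 25 N).
It fails at once if the date pot tips by more than 0.2 rad, or the sugar bowl or a cup is moved by more than 15 mm (distance of any of sugar, finjan_a, finjan_b, finjan_c from where it was at the start of the episode above 0.015 m or angle between pot's own z axis and vertical above 0.2 rad).
It also fails if it takes over 64 s, if anything falls off the work surface, if the arm or the gripper's body presses on something with over 40 N, if the wrist force passes 120 N, or if a joint passes its speed limit or range.

### The arm

A 6-joint arm with a two-finger parallel gripper is mounted at the origin on the work surface. World frame = base frame: x ahead of the robot, y to its left, z up, the work surface at z = 0. Lengths are in m, angles in rad, forces in N, time in s.
With the tool pointing down it reaches from about 0.3 to 0.775 m from the base axis. Payload 14.6 kg.
Tool frame: the origin (TCP) lies midway between the tips of the shut fingers; the grasp point (between the pads) lies 19 mm behind it; z points along the fingers, y is the line along which they close (so a half turn about z gives the same grasp; the last joint's range is limited). The gripper opens to 94 mm and grips with 3 to 60 N. Pads are 16 mm wide; open, the fingers measure 119 mm over their backs; the gripper's body (75 mm by 177 mm) begins 78 mm behind the grasp point.
Start: joints at [1.229, 0.3, 1.521, -0, 1.321, -0.067], TCP at [0.149, 0.529, 0.205] pointing down, gripper open.
Joint ranges: [-3.03, 3.03], [-0.79, 2.21], [0.23, 2.52], [-1.04, 4.18], [0, 3.07], [-2.55, 2.55]. Speed limits (rad/s): [2.22, 2.22, 2.57, 3.14, 3.14, 3.14].

### API

Orientations are given as [roll, pitch, yaw] about the fixed x, y, z axes, in that order (R = Rz(yaw) Ry(pitch) Rx(roll)).
In Python, from station import * gives the robot as it stands.
- The arm moves only by the tool send_rows, never from a script. Its argument "targets" is a list of rows, each an object of numbers: "x", "y", "z": the shift along the world's x, y, z in units of 0.2 m (1.0 is 0.2 m); "spin": the turn about the world's z in units of pi/2 rad (1.0 is pi/2 rad); "claw": the finger opening in mm, from 0 to 94. A call has 1 to 20 rows; each row shifts and turns the commanded pose from where the row before left it; what a row does not reach is not made up. A row lasts 1/10 s, in which the tool goes at most 50 mm and 8.59 degrees, less where a joint would pass 70% of its speed; a pose out of reach is approached as far as the arm can. A call with a number of a shift or a turn outside -1 to 1 is refused whole. A call with a gripper value outside its range is refused whole. The fingers move at their own pace and stop on an object; "force" is the grip in N (left out, the last holds). Time passes only in rows, so rows that do not move let the fingers close. It gives the time, the measured TCP pose, the force, the opening and the grip force at its end, in the units of the state.
- get_obs(): the state, without advancing time (a new reading comes with each control period).
- camera(name): name is "scene" or "side" or "wrist"; returns the picture (384x512x3 uint8, blue, green, red); there is no depth.
- camera_model(name): a dict with "fovy" (degrees; the focal length in pixels is half the picture's height over the tangent of half this angle, whatever the lens; pixels are square), "cx", "cy" (the principal point, pixels), "dist" ([k1, k2, p1, p2, k3] as OpenCV has them; the pictures are not rectified), "T" (4x4, takes a point from camera to world coordinates). Camera axes: x right, y down, z forward; pixel columns grow to the right and rows downward; lengths in m; the calibration is good to about 2 mm. A picture is of the moment at which its call begins: read the wrist's pose just before it. camera_model takes no time and is no camera call; for the wrist camera it gives the pose at the moment of the call.
- hand_in(): hands the job in; it is judged then, once.
The state is a dict: "time_s": time; "qpos": joint angles; "joint_vel": joint speeds; "tau": joint torques, N m; "ee_pos": TCP position; "eef_rot": TCP orientation; "force": force on the tool from outside, world axes, zero at the start; "moment": the same for the moment, N m; "grip_width": finger opening in m; "grip_force": force on a finger pad.
Only numpy, scipy, OpenCV 4.12 (cv2) and the standard library are available. Lean on these libraries where they do the work, as an engineer would, in place of code of your own. Each camera call takes 0.05 s, during which the arm holds its last target. There are 200 camera calls.

## Working session

There is one attempt and no reset: what is moved stays moved. The work goes in short steps, Python scripts to look and compute and a tool call to move; the robot and the scene stay as the last step left them, time stands still between calls to the robot, and variables do not carry over. Pictures are saved under pics/ and viewed, at most 10 in all, crops included, and the job is handed in when it is done.

Besides the shell and the picture viewer there is one more tool, called as name(argument=value, ...) on one line, values as JSON. send_rows: Moves the arm, as the interface text tells. Its arguments: {"type":"object","properties":{"targets":{"type":"array"},"force":{"type":"number"}},"required":["targets"]}

```bash
mkdir -p pics
cat > h.py <<'E'
from station import *
import numpy as np, cv2
def K(m):
    f=192/np.tan(np.radians(m["fovy"])/2)
    return np.array([[f,0,m["cx"]],[0,f,m["cy"]],[0,0,1]])
def ray(m,uv):
    p=cv2.undistortPoints(np.array([[uv]],float),K(m),np.array(m["dist"],float))[0,0]
    T=np.array(m["T"]);return T[:3,3],T[:3,:3]@np.array([p[0],p[1],1])
def atz(m,uv,z):
    o,d=ray(m,uv);return o+d*(z-o[2])/d[2]
def proj(m,P):
    T=np.linalg.inv(np.array(m["T"]));r=cv2.Rodrigues(T[:3,:3])[0]
    return cv2.projectPoints(np.array(P,float).reshape(-1,1,3),r,T[:3,3],K(m),np.array(m["dist"],float))[0].reshape(-1,2)
E
python3 - <<'E'
from h import *
o=get_obs();print({k:np.round(v,3) for k,v in o.items()})
for n in("scene","side","wrist"):
    m=camera_model(n);print(n,m["fovy"],np.round(m["T"],3).tolist())
    cv2.imwrite(f"pics/{n}0.png",camera(n))
    im=cv2.imread(f"pics/{n}0.png");cv2.imwrite(f"pics/{n}0b.png",cv2.resize(im,(800,600)))
E
```

```text
{'time_s': np.float64(0.0), 'qpos': array([ 1.229,  0.3  ,  1.522, -0.   ,  1.321, -0.067]), 'joint_vel': array([0.001, 0.   , 0.   , 0.002, 0.002, 0.   ]), 'tau': array([ 0.0000e+00, -5.3181e+01, -3.5274e+01,  7.1000e-02,  2.4000e-02,
       -0.0000e+00]), 'ee_pos': array([0.149, 0.529, 0.205]), 'eef_rot': array([-3.14 , -0.   ,  2.867]), 'force': array([ 0.149, -0.007, -0.206]), 'moment': array([-0.038,  0.022, -0.01 ]), 'grip_force': np.float64(0.0), 'grip_width': np.float64(0.094)}
scene 50.686981394690996 [[0.359, 0.597, -0.717, 1.275], [0.933, -0.248, 0.261, -0.185], [-0.022, -0.763, -0.646, 0.742], [0.0, 0.0, 0.0, 1.0]]
side 57.54335942112295 [[0.982, -0.117, 0.145, 0.472], [-0.186, -0.685, 0.704, -0.451], [0.017, -0.719, -0.695, 0.62], [0.0, 0.0, 0.0, 1.0]]
wrist 60.011096505010194 [[0.272, 0.933, 0.234, 0.081], [0.962, -0.263, -0.068, 0.549], [-0.002, 0.244, -0.97, 0.385], [0.0, 0.0, 0.0, 1.0]]
```

View pics/scene0b.png

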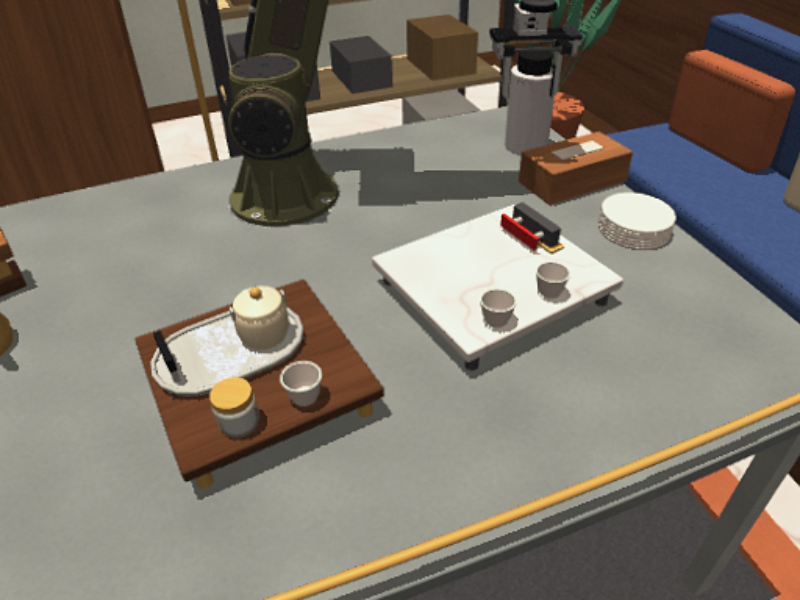

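View pics/side0b.png

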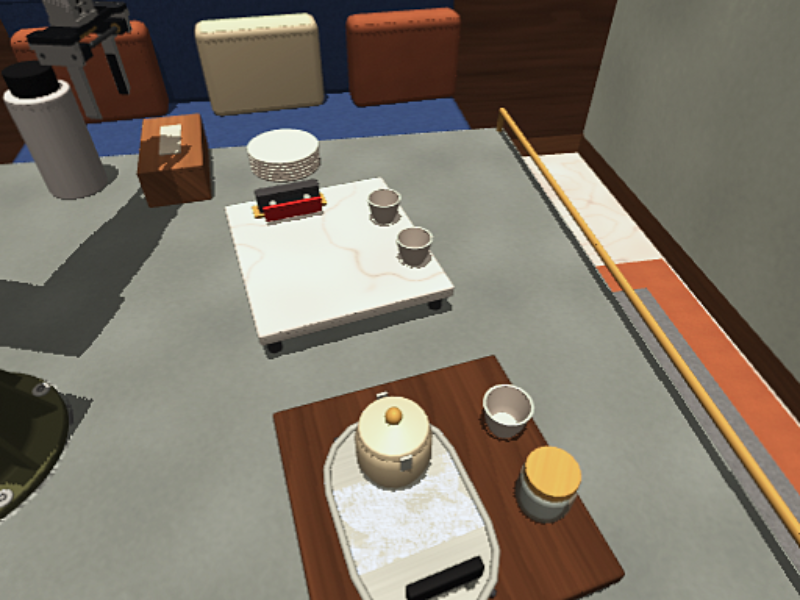

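View pics/wrist0b.png

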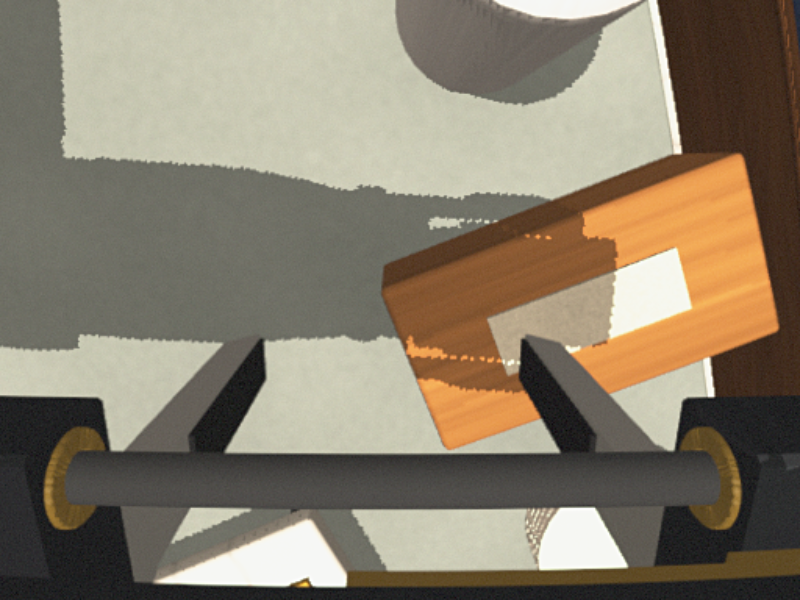

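The scene and side views show the riser (tray, pot, sugar, one cup) at the near side with the black handle at scene (165,350), and the stand with its red buffer beyond it at scene (520,232). The wrist view only shows the thermos and a box near the start pose. Next I compute the corner positions.

Run:
```python
from h import *
s=512/800
A={"scene":{"r_bl":(137,343,.06),"r_fl":(303,283,.06),"r_fr":(382,390,.06),"r_br":(183,468,.06),
"s_nl":(374,264,.06),"s_fl":(520,207,.06),"s_fr":(621,282,.06),"s_nr":(470,352,.06),
"bufT_l":(502,215,.096),"bufT_r":(538,243,.096),"han_t1":(157,332,.122),"han_t2":(173,368,.122),"potknob":(257,292,.166)},
"side":{"r_fl":(274,413,.06),"r_fr":(494,356,.06),"r_br":(622,574,.06),
"s_nl":(261,334,.06),"s_fl":(226,205,.06),"s_fr":(383,179,.06),"s_nr":(452,289,.06),
"bufT_l":(264,207,.096),"bufT_r":(326,198,.096),"han_t1":(408,582,.122),"han_t2":(482,562,.122),"potknob":(394,413,.166)}}
for n in A:
    m=camera_model(n)
    for k,(u,v,z) in A[n].items(): print(n,k,np.round(atz(m,(u*s,v*s),z),4))
for n in("scene","side"):
    im=cv2.imread(f"pics/{n}0.png")
    c=(im[150:270,80:260] if n=="scene" else im[240:384,170:400])
    cv2.imwrite(f"pics/{n}c.png",cv2.resize(c,None,fx=3.4 if n=="side" else 4.4,fy=3.4 if n=="side" else 4.4,interpolation=cv2.INTER_CUBIC))
```

```text
scene r_bl [ 0.4501 -0.3366  0.06  ]
scene r_fl [ 0.4041 -0.0497  0.06  ]
scene r_fr [ 0.6894 -0.0058  0.06  ]
scene r_br [ 0.721  -0.2936  0.06  ]
scene s_nl [0.4002 0.0828 0.06  ]
scene s_fl [0.3323 0.4191 0.06  ]
scene s_fr [0.6139 0.4612 0.06  ]
scene s_nr [0.6677 0.1444 0.06  ]
scene bufT_l [0.394  0.3418 0.096 ]
scene bufT_r [0.4998 0.3573 0.096 ]
scene han_t1 [ 0.512  -0.2928  0.122 ]
scene han_t2 [ 0.597  -0.2774  0.122 ]
scene potknob [ 0.5337 -0.1385  0.166 ]
side r_fl [ 0.3953 -0.0484  0.06  ]
side r_fr [ 0.6862 -0.0076  0.06  ]
side r_br [ 0.7269 -0.2978  0.06  ]
side s_nl [0.3797 0.0859 0.06  ]
side s_fl [0.3178 0.4136 0.06  ]
side s_fr [0.6084 0.4549 0.06  ]
side s_nr [0.6629 0.1306 0.06  ]
side bufT_l [0.3901 0.3418 0.096 ]
side bufT_r [0.4941 0.3521 0.096 ]
side han_t1 [ 0.5138 -0.2873  0.122 ]
side han_t2 [ 0.5811 -0.2828  0.122 ]
side potknob [ 0.5261 -0.1451  0.166 ]
```

View pics/sidec.png

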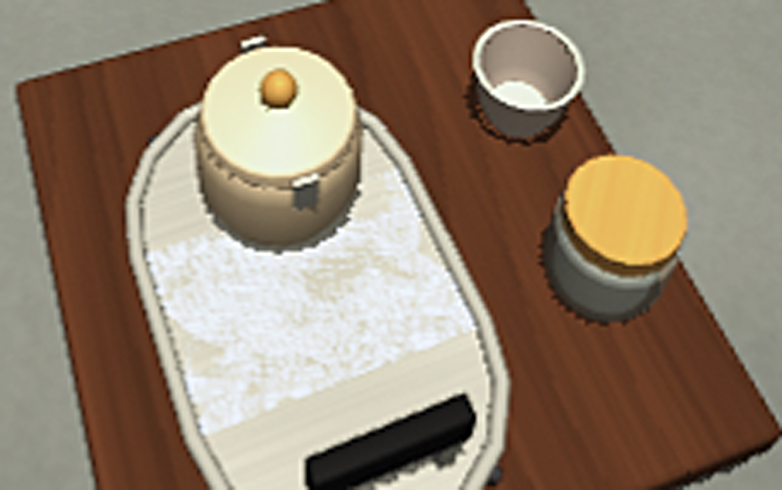

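View pics/scenec.png

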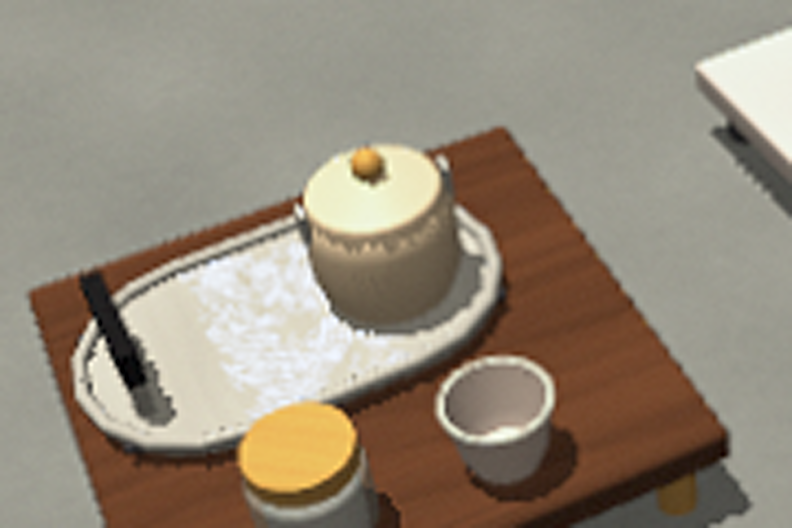

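Both crops confirm the handle bar near (0.55, -0.285), a yaw of about 0.14 rad, and the sugar and cup clear on the +x side. I'm moving above the handle.

send_rows(targets=[{"z": 0.2,"spin": 0.09},{"z": 0.2,"spin": 0.09},{"z": 0.2,"spin": 0.09,"claw": 50},{"x": 0.1,"y": -0.2},{"x": 0.1,"y": -0.2},{"x": 0.1,"y": -0.2},{"x": 0.1,"y": -0.2},{"x": 0.1,"y": -0.2},{"x": 0.1,"y": -0.2},{"x": 0.1,"y": -0.2},{"x": 0.1,"y": -0.2},{"x": 0.1,"y": -0.2},{"x": 0.1,"y": -0.2},{"x": 0.1,"y": -0.2},{"x": 0.1,"y": -0.2},{"x": 0.1,"y": -0.2},{"x": 0.1,"y": -0.2},{"x": 0.1,"y": -0.2},{"x": 0.1,"y": -0.2},{"x": 0.1,"y": -0.2}], force=60)

```text
schema error: expected keys x, y, z, spin, claw
```

send_rows(targets=[{"x": 0.1,"y": -0.2,"z": -0.1},{"x": 0.1,"y": -0.2,"z": -0.2},{"x": 0.0,"y": -0.18,"z": -0.2},{}])

```text
schema error: expected keys x, y, z, spin, claw
```

Run:
```python
from h import *
o=get_obs();print({k:np.round(o[k],4) for k in("time_s","qpos","ee_pos","eef_rot","force","grip_width")})
np.save("mw1.npy",camera_model("wrist"),allow_pickle=True)
cv2.imwrite("pics/w1.png",cv2.resize(camera("wrist"),(800,600)))
```

```text
{'time_s': np.float64(0.15), 'qpos': array([ 1.2294,  0.3003,  1.5214, -0.    ,  1.3207, -0.0666]), 'ee_pos': array([0.1492, 0.5292, 0.205 ]), 'eef_rot': array([-3.1408e+00, -1.0000e-04,  2.8668e+00]), 'force': array([0.6269, 0.1918, 0.5016]), 'grip_width': np.float64(0.094)}
```

View pics/w1.png

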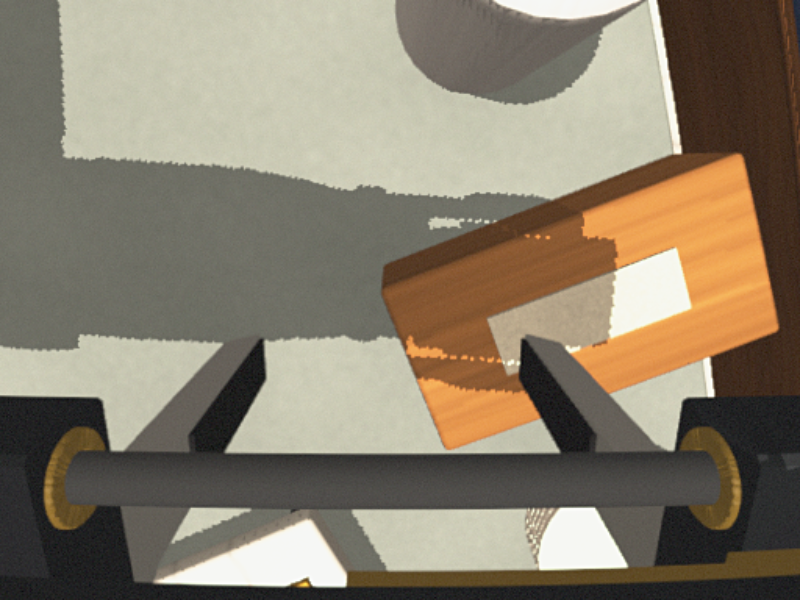

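The rows were refused because every key is required, so this view is the same as before. I'm resending with full rows.

send_rows(targets=[{"x": 0,"y": 0,"z": 0.2,"spin": 0.09,"claw": 94},{"x": 0,"y": 0,"z": 0.2,"spin": 0.09,"claw": 94},{"x": 0,"y": 0,"z": 0.2,"spin": 0.09,"claw": 50},{"x": 0.1,"y": -0.2,"z": 0,"spin": 0,"claw": 50},{"x": 0.1,"y": -0.2,"z": 0,"spin": 0,"claw": 50},{"x": 0.1,"y": -0.2,"z": 0,"spin": 0,"claw": 50},{"x": 0.1,"y": -0.2,"z": 0,"spin": 0,"claw": 50},{"x": 0.1,"y": -0.2,"z": 0,"spin": 0,"claw": 50},{"x": 0.1,"y": -0.2,"z": 0,"spin": 0,"claw": 50},{"x": 0.1,"y": -0.2,"z": 0,"spin": 0,"claw": 50},{"x": 0.1,"y": -0.2,"z": 0,"spin": 0,"claw": 50},{"x": 0.1,"y": -0.2,"z": 0,"spin": 0,"claw": 50},{"x": 0.1,"y": -0.2,"z": 0,"spin": 0,"claw": 50},{"x": 0.1,"y": -0.2,"z": 0,"spin": 0,"claw": 50},{"x": 0.1,"y": -0.2,"z": 0,"spin": 0,"claw": 50},{"x": 0.1,"y": -0.2,"z": 0,"spin": 0,"claw": 50},{"x": 0.1,"y": -0.2,"z": 0,"spin": 0,"claw": 50},{"x": 0.1,"y": -0.2,"z": 0,"spin": 0,"claw": 50},{"x": 0.1,"y": -0.2,"z": 0,"spin": 0,"claw": 50},{"x": 0.1,"y": -0.2,"z": 0,"spin": 0,"claw": 50}], force=60)

```text
time_s: 2.2
ee_pos: [0.4897, -0.1526, 0.3253]
eef_rot: [3.142, -0.0, -2.993]
force: [-0.3, 0.8, 0.2]
grip_width: 0.0495
grip_force: 0.0
```

send_rows(targets=[{"x": 0.08,"y": -0.2,"z": 0,"spin": 0,"claw": 50},{"x": 0.08,"y": -0.2,"z": -0.1,"spin": 0,"claw": 50},{"x": 0.08,"y": -0.2,"z": -0.15,"spin": 0,"claw": 50},{"x": 0.03,"y": -0.05,"z": -0.15,"spin": 0,"claw": 50},{"x": 0,"y": 0,"z": 0,"spin": 0,"claw": 50}])

```text
time_s: 2.7
ee_pos: [0.5413, -0.2794, 0.2419]
eef_rot: [3.137, -0.006, -2.994]
force: [0.2, 0.6, -1.1]
grip_width: 0.0499
grip_force: 0.0
```

Run:
```python
from h import *
o=get_obs();print({k:np.round(o[k],4) for k in("time_s","qpos","ee_pos","eef_rot","force","grip_width")})
np.save("mw1.npy",camera_model("wrist"),allow_pickle=True)
cv2.imwrite("pics/w2.png",cv2.resize(camera("wrist"),(800,600)))
```

```text
{'time_s': np.float64(2.7), 'qpos': array([-0.5365,  0.416 ,  1.2806, -0.    ,  1.4531, -2.2549]), 'ee_pos': array([ 0.5413, -0.2794,  0.2419]), 'eef_rot': array([ 3.1365, -0.0063, -2.994 ]), 'force': array([ 0.2183,  0.5531, -1.1209]), 'grip_width': np.float64(0.0499)}
```

View pics/w2.png

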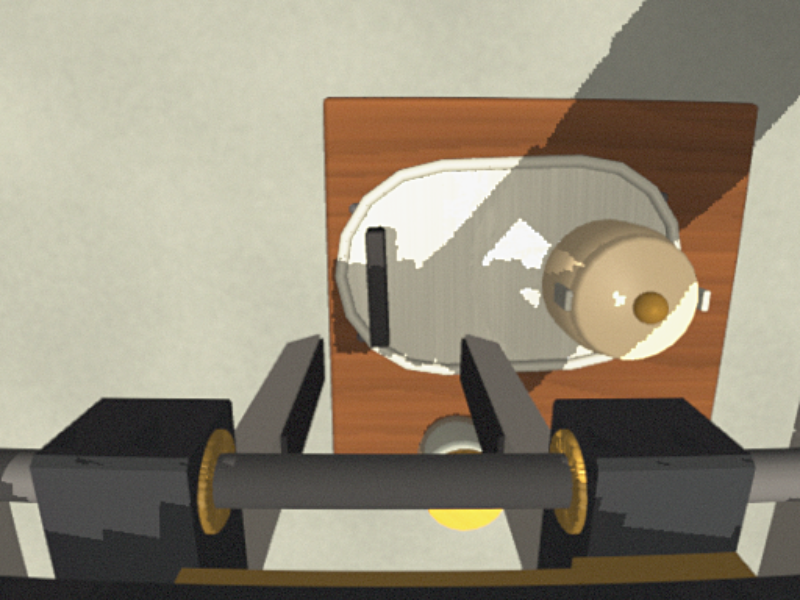

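The wrist view shows the handle's top face from (377,228) to (379,346) and the riser's corners at (325,98) and (757,104). I'm computing poses from these.

Run:
```python
from h import *
s=512/800
m=np.load("mw1.npy",allow_pickle=True).item()
P={"h_far":(377,228,.122),"h_near":(379,346,.122),"r_bl":(325,98,.06),"r_fl":(757,104,.06),"r_b2":(333,450,.06),"r_f2":(713,440,.06),"rimback":(339,275,.078),"rimfront":(680,265,.078),"knob":(651,306,.162)}
R={k:atz(m,(u*s,v*s),z) for k,(u,v,z) in P.items()}
for k in R: print(k,np.round(R[k],4))
def yaw(a,b,off): d=R[b]-R[a];return np.arctan2(d[1],d[0])-off
print("handle yaw",yaw("h_far","h_near",0),"len",np.linalg.norm(R["h_far"]-R["h_near"]),"mid",(R["h_far"]+R["h_near"])/2)
print("riser",yaw("r_bl","r_fl",np.pi/2),yaw("r_bl","r_b2",0),yaw("r_fl","r_f2",0),np.linalg.norm(R["r_bl"]-R["r_fl"]))
# stand & riser pose fit from line edges in scene + side by corners
from scipy.optimize import least_squares
obs={"scene":{"r":[(137,343),(303,283),(382,390),(183,468)],"s":[(374,264),(520,207),(621,282),(470,352)]},
"side":{"r":[None,(274,413),(494,356),(622,574)],"s":[(261,334),(226,205),(383,179),(452,289)]}}
ms={n:camera_model(n) for n in obs}
def model(p,L,W,z):
    x,y,a=p[:3];c,s_=np.cos(a),np.sin(a)
    return [(x+c*u-s_*v,y+s_*u+c*v,z) for u,v in[(-W/2,0),(-W/2,L),(W/2,L),(W/2,0)]]
for key,L,z,x0 in(("r",.3,.06,(.58,-.31,.14)),("s",.34,.0585,(.52,.11,.15))):
    def f(p):
        r=[]
        for n in obs:
            q=proj(ms[n],model(p,L,.3 if key=="r" else p[3],z))
            r+=[(q[i]-np.array(o)*s) for i,o in enumerate(obs[n][key]) if o]
        return np.ravel(r)
    S=least_squares(f,list(x0)+([.29] if key=="s" else []),loss="soft_l1");print(key,S.x,np.round(f(S.x),1))
    if key=="r":
        x,y,a=S.x; print("riser_edge",x+np.cos(a)*(-.04)-np.sin(a)*.3,y+np.sin(a)*(-.04)+np.cos(a)*.3)
```

```text
h_far [ 0.5094 -0.2916  0.122 ]
h_near [ 0.5806 -0.2803  0.122 ]
r_bl [ 0.4363 -0.3383  0.06  ]
r_fl [ 0.3929 -0.0466  0.06  ]
r_b2 [ 0.6932 -0.3018  0.06  ]
r_f2 [ 0.644  -0.0033  0.06  ]
rimback [ 0.55   -0.3129  0.078 ]
rimfront [ 0.5087 -0.0824  0.078 ]
knob [ 0.5237 -0.1426  0.162 ]
handle yaw 0.15748249904415323 len 0.07207558254841863 mid [ 0.54496388 -0.28597388  0.122     ]
riser 0.14764221498279317 0.1410948610083042 0.1704507860270989 0.2949779483137947
r [ 0.58260512 -0.32043484  0.14405247] [-2.5 -3.5  0.5 -3.1  1.4 -0.9 -2.   4.6 -2.3 -1.1  0.  -2.1  2.9  0.2]
riser_edge 0.49995299326115406 -0.02928432407600562
s [0.52231001 0.11023209 0.16495113 0.28843594] [-1.  -3.8 -0.5 -1.   1.2 -1.4 -4.6  0.8  0.3  0.2  2.6 -1.4 -0.6 -2.1
  0.3 -0.5]
```

send_rows(targets=[{"x": 0.01,"y": -0.025,"z": 0,"spin": 0.006,"claw": 40},{"x": 0,"y": 0,"z": -0.1,"spin": 0,"claw": 40},{"x": 0,"y": 0,"z": -0.1,"spin": 0,"claw": 40},{"x": 0,"y": 0,"z": -0.1,"spin": 0,"claw": 40},{"x": 0,"y": 0,"z": -0.1,"spin": 0,"claw": 40},{"x": 0,"y": 0,"z": -0.1,"spin": 0,"claw": 40},{"x": 0,"y": 0,"z": 0,"spin": 0,"claw": 40},{"x": 0,"y": 0,"z": 0,"spin": 0,"claw": 40},{"x": 0,"y": 0,"z": 0,"spin": 0,"claw": 40}])

```text
time_s: 3.65
ee_pos: [0.5452, -0.2839, 0.1492]
eef_rot: [-3.14, 0.002, -2.982]
force: [-0.0, -0.2, 0.8]
grip_width: 0.0403
grip_force: 0.0
```

Run:
```python
from h import *
o=get_obs();print({k:np.round(o[k],4) for k in("time_s","ee_pos","eef_rot","force","grip_width")})
cv2.imwrite("pics/w3.png",cv2.resize(camera("side")[200:384,150:400],(800,589)))
```

```text
{'time_s': np.float64(3.65), 'ee_pos': array([ 0.5452, -0.2839,  0.1492]), 'eef_rot': array([-3.1396e+00,  2.4000e-03, -2.9823e+00]), 'force': array([-0.0283, -0.1847,  0.7944]), 'grip_width': np.float64(0.0403)}
```

View pics/w3.png

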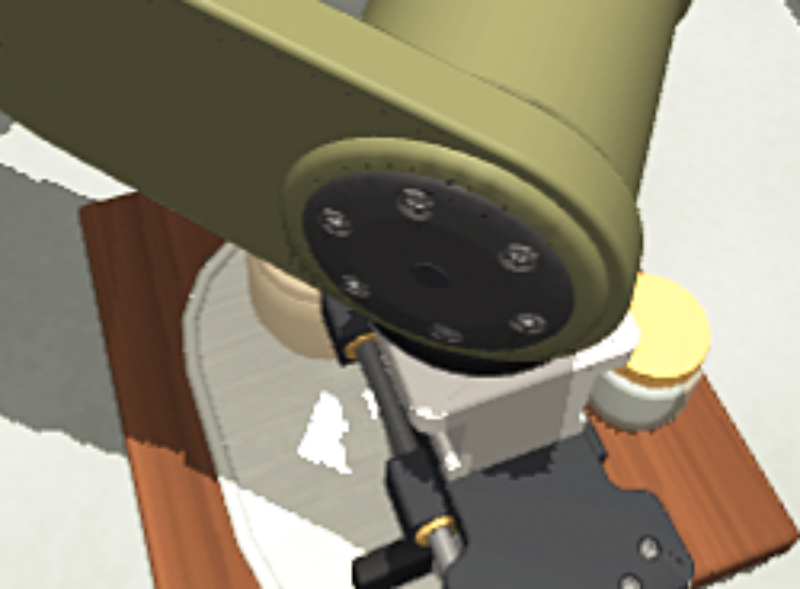

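The side view shows the gripper straddling the handle and clear of the pot and sugar bowl. I'm lowering the last part, then gripping.

send_rows(targets=[{"x": 0,"y": -0.01,"z": -0.07,"spin": 0,"claw": 40},{"x": 0,"y": 0,"z": -0.07,"spin": 0,"claw": 40},{"x": 0,"y": 0,"z": -0.07,"spin": 0,"claw": 40},{"x": 0,"y": 0,"z": -0.06,"spin": 0,"claw": 40},{"x": 0,"y": 0,"z": 0,"spin": 0,"claw": 40},{"x": 0,"y": 0,"z": 0,"spin": 0,"claw": 40},{"x": 0,"y": 0,"z": 0,"spin": 0,"claw": 40}], force=15)

```text
time_s: 4.4
ee_pos: [0.5448, -0.2859, 0.0935]
eef_rot: [-3.141, 0.001, -2.983]
force: [-1.0, -0.7, 0.0]
grip_width: 0.0399
grip_force: 0.0
```

send_rows(targets=[{"x": 0,"y": 0,"z": 0,"spin": 0,"claw": 20},{"x": 0,"y": 0,"z": 0,"spin": 0,"claw": 16},{"x": 0,"y": 0,"z": 0,"spin": 0,"claw": 5},{"x": 0,"y": 0,"z": 0,"spin": 0,"claw": 5},{"x": 0,"y": 0,"z": 0,"spin": 0,"claw": 5},{"x": 0,"y": 0,"z": 0,"spin": 0,"claw": 5}], force=10)

```text
time_s: 5.0
ee_pos: [0.5446, -0.2861, 0.0931]
eef_rot: [-3.141, 0.0, -2.983]
force: [-0.2, -2.5, 1.6]
grip_width: 0.0119
grip_force: 10.0
```

send_rows(targets=[{"x": 0,"y": 0,"z": 0,"spin": 0,"claw": 0},{"x": 0,"y": 0,"z": 0,"spin": 0,"claw": 0},{"x": -0.004,"y": 0.025,"z": 0,"spin": 0,"claw": 0},{"x": -0.008,"y": 0.05,"z": 0,"spin": 0,"claw": 0},{"x": -0.008,"y": 0.05,"z": 0,"spin": 0,"claw": 0},{"x": -0.008,"y": 0.05,"z": 0,"spin": 0,"claw": 0},{"x": -0.004,"y": 0.025,"z": 0,"spin": 0,"claw": 0}], force=50)

```text
time_s: 5.7
ee_pos: [0.5382, -0.2455, 0.0931]
eef_rot: [-3.141, 0.001, -2.983]
force: [1.0, -5.9, 0.0]
grip_width: 0.012
grip_force: 49.9
```

```bash
cat > st.py <<'E'
from h import *
o=get_obs();print({k:np.round(o[k],4).tolist() for k in("time_s","ee_pos","eef_rot","force","moment","grip_width","grip_force","joint_vel")})
E
python3 st.py
```

```text
{'time_s': 5.7, 'ee_pos': [0.5382, -0.2455, 0.0931], 'eef_rot': [-3.1408, 0.0007, -2.9829], 'force': [1.0125, -5.9037, 0.0187], 'moment': [-1.0183, -0.1182, -0.0392], 'grip_width': 0.012, 'grip_force': 49.9326, 'joint_vel': [0.0602, -0.0513, 0.0799, -0.0019, -0.0281, 0.0603]}
```

send_rows(targets=[{"x": -0.008,"y": 0.05,"z": 0,"spin": 0,"claw": 0},{"x": -0.008,"y": 0.05,"z": 0,"spin": 0,"claw": 0},{"x": -0.008,"y": 0.05,"z": 0,"spin": 0,"claw": 0},{"x": -0.008,"y": 0.05,"z": 0,"spin": 0,"claw": 0},{"x": -0.008,"y": 0.05,"z": 0,"spin": 0,"claw": 0},{"x": -0.008,"y": 0.05,"z": 0,"spin": 0,"claw": 0},{"x": -0.008,"y": 0.05,"z": 0,"spin": 0,"claw": 0},{"x": -0.008,"y": 0.05,"z": 0,"spin": 0,"claw": 0},{"x": 0,"y": 0,"z": 0,"spin": 0,"claw": 0}])

```text
time_s: 6.6
ee_pos: [0.5253, -0.1646, 0.093]
eef_rot: [3.141, 0.0, -2.982]
force: [-0.3, 7.2, 4.2]
grip_width: 0.0116
grip_force: 49.9
```

```bash
python3 st.py
```

```text
{'time_s': 6.6, 'ee_pos': [0.5253, -0.1646, 0.093], 'eef_rot': [3.1405, 0.0001, -2.9824], 'force': [-0.3467, 7.2267, 4.218], 'moment': [1.1779, 0.0704, -0.0117], 'grip_width': 0.0116, 'grip_force': 49.9413, 'joint_vel': [-0.0093, 0.0089, -0.0116, 0.0191, 0.0158, -0.0204]}
```

send_rows(targets=[{"x": -0.004,"y": 0.025,"z": 0,"spin": 0,"claw": 0},{"x": -0.004,"y": 0.025,"z": 0,"spin": 0,"claw": 0},{"x": -0.004,"y": 0.025,"z": 0,"spin": 0,"claw": 0},{"x": -0.004,"y": 0.025,"z": 0,"spin": 0,"claw": 0},{"x": -0.004,"y": 0.025,"z": 0,"spin": 0,"claw": 0},{"x": -0.004,"y": 0.025,"z": 0,"spin": 0,"claw": 0},{"x": -0.004,"y": 0.025,"z": 0,"spin": 0,"claw": 0},{"x": -0.004,"y": 0.025,"z": 0,"spin": 0,"claw": 0}])

```text
time_s: 7.4
ee_pos: [0.5194, -0.1267, 0.0934]
eef_rot: [-3.14, 0.001, -2.983]
force: [0.7, -6.9, 4.5]
grip_width: 0.0116
grip_force: 49.9
```

```bash
python3 st.py
```

```text
{'time_s': 7.4, 'ee_pos': [0.5194, -0.1267, 0.0934], 'eef_rot': [-3.1397, 0.0012, -2.9832], 'force': [0.746, -6.8786, 4.4539], 'moment': [-1.6091, -0.1941, 0.0101], 'grip_width': 0.0116, 'grip_force': 49.9264, 'joint_vel': [0.0833, -0.0424, 0.0559, -0.0007, -0.0167, 0.0848]}
```

send_rows(targets=[{"x": -0.004,"y": 0.025,"z": 0,"spin": 0,"claw": 0},{"x": -0.004,"y": 0.025,"z": 0.0025,"spin": 0,"claw": 0},{"x": -0.004,"y": 0.025,"z": 0,"spin": 0,"claw": 0},{"x": -0.004,"y": 0.025,"z": 0,"spin": 0,"claw": 0}])

```text
time_s: 7.8
ee_pos: [0.516, -0.1065, 0.0936]
eef_rot: [-3.14, 0.001, -2.983]
force: [0.8, -5.8, 1.9]
grip_width: 0.0113
grip_force: 49.9
```

```bash
python3 st.py
```

```text
{'time_s': 7.8, 'ee_pos': [0.516, -0.1065, 0.0936], 'eef_rot': [-3.1402, 0.0005, -2.9832], 'force': [0.8317, -5.7599, 1.8658], 'moment': [-1.6969, -0.2245, 0.0457], 'grip_width': 0.0113, 'grip_force': 49.928, 'joint_vel': [0.088, -0.0358, 0.0508, -0.0001, -0.0142, 0.0856]}
```

send_rows(targets=[{"x": -0.004,"y": 0.025,"z": 0,"spin": 0,"claw": 0},{"x": -0.004,"y": 0.025,"z": 0,"spin": 0,"claw": 0},{"x": -0.004,"y": 0.025,"z": 0,"spin": 0,"claw": 0}])

```text
time_s: 8.1
ee_pos: [0.5135, -0.0915, 0.0935]
eef_rot: [-3.14, 0.0, -2.983]
force: [0.8, -6.5, 0.1]
grip_width: 0.0121
grip_force: 49.9
```

```bash
python3 st.py; python3 -c "
from h import *
cv2.imwrite('pics/sc4.png',cv2.resize(camera('scene')[130:250,80:400],(800,300),interpolation=cv2.INTER_CUBIC))"
```

```text
{'time_s': 8.1, 'ee_pos': [0.5135, -0.0915, 0.0935], 'eef_rot': [-3.1401, 0.0004, -2.9831], 'force': [0.8154, -6.4597, 0.0908], 'moment': [-1.842, -0.2709, 0.0564], 'grip_width': 0.0121, 'grip_force': 49.9213, 'joint_vel': [0.0898, -0.0321, 0.0479, -0.0014, -0.0143, 0.0883]}
```

View pics/sc4.png

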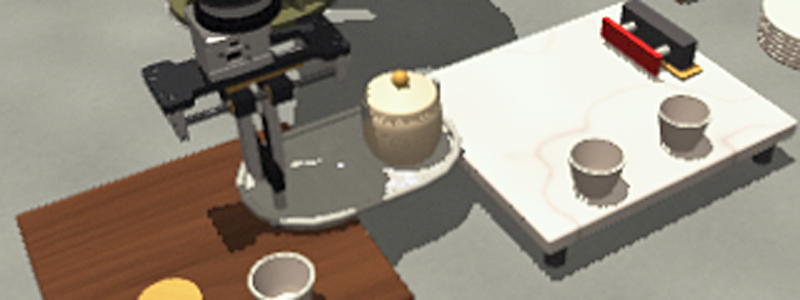

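The scene crop shows the tray level across the gap with its nose just at the stand's edge, at (455,145), and the pot upright. I'm continuing.

send_rows(targets=[{"x": -0.004,"y": 0.025,"z": 0,"spin": 0,"claw": 0},{"x": -0.004,"y": 0.025,"z": 0,"spin": 0,"claw": 0},{"x": -0.004,"y": 0.025,"z": 0,"spin": 0,"claw": 0},{"x": -0.004,"y": 0.025,"z": 0,"spin": 0,"claw": 0}])

```text
time_s: 8.55
ee_pos: [0.5103, -0.0715, 0.0935]
eef_rot: [-3.14, 0.0, -2.983]
force: [1.2, -6.9, 1.4]
grip_width: 0.0114
grip_force: 49.9
```

```bash
python3 st.py
```

```text
{'time_s': 8.55, 'ee_pos': [0.5103, -0.0715, 0.0935], 'eef_rot': [-3.1402, 0.0002, -2.9829], 'force': [1.2445, -6.8842, 1.3929], 'moment': [-1.9133, -0.2204, 0.0045], 'grip_width': 0.0114, 'grip_force': 49.914, 'joint_vel': [0.0912, -0.0293, 0.0414, 0.0015, -0.0125, 0.0901]}
```

send_rows(targets=[{"x": -0.004,"y": 0.025,"z": 0,"spin": 0,"claw": 0},{"x": -0.004,"y": 0.025,"z": 0,"spin": 0,"claw": 0},{"x": -0.004,"y": 0.025,"z": 0,"spin": 0,"claw": 0},{"x": -0.004,"y": 0.025,"z": 0,"spin": 0,"claw": 0},{"x": -0.004,"y": 0.025,"z": 0,"spin": 0,"claw": 0}])

```text
time_s: 9.05
ee_pos: [0.506, -0.046, 0.0931]
eef_rot: [-3.141, -0.001, -2.983]
force: [0.4, -3.0, -1.9]
grip_width: 0.0115
grip_force: 49.9
```

```bash
python3 st.py
```

```text
{'time_s': 9.05, 'ee_pos': [0.506, -0.046, 0.0931], 'eef_rot': [-3.141, -0.0006, -2.983], 'force': [0.3917, -3.0185, -1.9098], 'moment': [-1.7655, -0.2229, 0.0023], 'grip_width': 0.0115, 'grip_force': 49.9171, 'joint_vel': [0.0986, -0.0256, 0.0369, 0.0037, -0.0081, 0.0939]}
```

send_rows(targets=[{"x": -0.004,"y": 0.025,"z": 0,"spin": 0,"claw": 0},{"x": -0.004,"y": 0.025,"z": 0,"spin": 0,"claw": 0},{"x": -0.004,"y": 0.025,"z": 0,"spin": 0,"claw": 0},{"x": -0.004,"y": 0.025,"z": 0,"spin": 0,"claw": 0},{"x": -0.004,"y": 0.025,"z": 0,"spin": 0,"claw": 0},{"x": -0.004,"y": 0.025,"z": 0,"spin": 0,"claw": 0}])

```text
time_s: 9.65
ee_pos: [0.5009, -0.0151, 0.093]
eef_rot: [3.141, -0.001, -2.983]
force: [0.1, -0.1, -8.3]
grip_width: 0.0119
grip_force: 49.9
```

```bash
python3 st.py
```

```text
{'time_s': 9.65, 'ee_pos': [0.5009, -0.0151, 0.093], 'eef_rot': [3.1411, -0.0008, -2.9828], 'force': [0.088, -0.0552, -8.306], 'moment': [-0.891, -0.1476, -0.0151], 'grip_width': 0.0119, 'grip_force': 49.9313, 'joint_vel': [0.0966, -0.0215, 0.0269, -0.0012, -0.0082, 0.0943]}
```

send_rows(targets=[{"x": -0.004,"y": 0.025,"z": -0.002,"spin": 0,"claw": 0},{"x": -0.004,"y": 0.025,"z": -0.002,"spin": 0,"claw": 0},{"x": -0.004,"y": 0.025,"z": 0,"spin": 0,"claw": 0},{"x": -0.004,"y": 0.025,"z": 0,"spin": 0,"claw": 0},{"x": -0.004,"y": 0.025,"z": 0,"spin": 0,"claw": 0},{"x": -0.004,"y": 0.025,"z": 0,"spin": 0,"claw": 0}])

```text
time_s: 10.25
ee_pos: [0.4964, 0.0147, 0.0926]
eef_rot: [-3.142, 0.0, -2.983]
force: [-0.6, -1.1, -8.4]
grip_width: 0.0118
grip_force: 49.9
```

```bash
python3 st.py
```

```text
{'time_s': 10.25, 'ee_pos': [0.4964, 0.0147, 0.0926], 'eef_rot': [-3.1416, 0.0001, -2.9829], 'force': [-0.5994, -1.095, -8.4445], 'moment': [-0.9146, -0.0003, 0.0083], 'grip_width': 0.0118, 'grip_force': 49.9196, 'joint_vel': [0.1011, -0.0131, 0.0177, -0.0014, -0.0044, 0.0992]}
```

send_rows(targets=[{"x": -0.004,"y": 0.025,"z": -0.0015,"spin": 0,"claw": 0},{"x": -0.004,"y": 0.025,"z": -0.0015,"spin": 0,"claw": 0},{"x": -0.004,"y": 0.025,"z": 0,"spin": 0,"claw": 0},{"x": -0.004,"y": 0.025,"z": 0,"spin": 0,"claw": 0},{"x": -0.004,"y": 0.025,"z": 0,"spin": 0,"claw": 0},{"x": -0.004,"y": 0.025,"z": 0,"spin": 0,"claw": 0},{"x": 0,"y": 0,"z": 0,"spin": 0,"claw": 0},{"x": 0,"y": 0,"z": 0,"spin": 0,"claw": 0}])

```text
time_s: 11.05
ee_pos: [0.4916, 0.0444, 0.0919]
eef_rot: [3.141, -0.0, -2.983]
force: [-0.2, 1.1, -7.1]
grip_width: 0.0116
grip_force: 49.9
```

```bash
python3 st.py
```

```text
{'time_s': 11.05, 'ee_pos': [0.4916, 0.0444, 0.0919], 'eef_rot': [3.1414, -0.0001, -2.9825], 'force': [-0.2304, 1.09, -7.1249], 'moment': [-0.5965, -0.007, 0.0091], 'grip_width': 0.0116, 'grip_force': 49.9242, 'joint_vel': [-0.0054, 0.0007, 0.0002, -0.0014, 0.001, -0.0029]}
```

send_rows(targets=[{"x": 0,"y": 0,"z": -0.002,"spin": 0,"claw": 0},{"x": 0,"y": 0,"z": 0,"spin": 0,"claw": 0}])

```text
time_s: 11.25
ee_pos: [0.4917, 0.0442, 0.0915]
eef_rot: [3.141, -0.0, -2.983]
force: [-0.5, 1.1, -6.5]
grip_width: 0.0116
grip_force: 49.9
```

send_rows(targets=[{"x": 0,"y": 0,"z": -0.002,"spin": 0,"claw": 0},{"x": 0,"y": 0,"z": 0,"spin": 0,"claw": 0}])

```text
time_s: 11.45
ee_pos: [0.4918, 0.0441, 0.0912]
eef_rot: [-3.142, 0.0, -2.983]
force: [-0.5, -0.1, -5.2]
grip_width: 0.0115
grip_force: 49.9
```

```bash
python3 st.py
```

```text
{'time_s': 11.45, 'ee_pos': [0.4918, 0.0441, 0.0912], 'eef_rot': [-3.1415, 0.0001, -2.983], 'force': [-0.4958, -0.0804, -5.2171], 'moment': [-0.511, -0.0077, 0.0238], 'grip_width': 0.0115, 'grip_force': 49.9154, 'joint_vel': [0.0014, -0.0014, -0.001, -0.0024, 0.0002, -0.0003]}
```

send_rows(targets=[{"x": 0,"y": 0,"z": -0.002,"spin": 0,"claw": 0},{"x": 0,"y": 0,"z": -0.001,"spin": 0,"claw": 0},{"x": 0,"y": 0,"z": 0,"spin": 0,"claw": 0}])

```text
time_s: 11.75
ee_pos: [0.4918, 0.0441, 0.0907]
eef_rot: [-3.141, 0.0, -2.983]
force: [0.4, -3.2, -3.3]
grip_width: 0.0119
grip_force: 49.9
```

send_rows(targets=[{"x": -0.004,"y": 0.025,"z": 0,"spin": 0,"claw": 0},{"x": -0.004,"y": 0.025,"z": 0,"spin": 0,"claw": 0},{"x": -0.004,"y": 0.025,"z": 0,"spin": 0,"claw": 0},{"x": -0.004,"y": 0.025,"z": 0,"spin": 0,"claw": 0},{"x": -0.004,"y": 0.025,"z": 0,"spin": 0,"claw": 0},{"x": -0.004,"y": 0.025,"z": 0,"spin": 0,"claw": 0}])

```text
time_s: 12.35
ee_pos: [0.4868, 0.0747, 0.0906]
eef_rot: [-3.142, 0.0, -2.983]
force: [0.7, -3.5, -2.9]
grip_width: 0.0119
grip_force: 49.9
```

```bash
python3 st.py; python3 -c "
from h import *
for n,(y0,y1,x0,x1) in dict(scene=(100,240,180,430),side=(90,240,100,320)).items():
    im=camera(n);cv2.imwrite(f'pics/{n}5.png',im)
a=cv2.resize(cv2.imread('pics/scene5.png')[100:240,200,None][:0] if 0 else cv2.imread('pics/scene5.png')[105:225,210,None][:0] if 0 else cv2.imread('pics/scene5.png')[105:245,190:430],(480,280))
b=cv2.imread('pics/side5.png')[90:230,120:320]
a=cv2.resize(a,(514,300));b=cv2.resize(b,(429,300))
cv2.imwrite('pics/c5.png',np.vstack([cv2.resize(a,(514,300)),np.hstack([b,np.zeros((300,85,3),np.uint8)])]))"
```

```text
{'time_s': 12.35, 'ee_pos': [0.4868, 0.0747, 0.0906], 'eef_rot': [-3.1416, 0.0, -2.9827], 'force': [0.6685, -3.4804, -2.9393], 'moment': [-0.8687, -0.1856, -0.0321], 'grip_width': 0.0119, 'grip_force': 49.9355, 'joint_vel': [0.1012, -0.0008, 0.001, -0.0007, -0.0001, 0.1015]}
```

send_rows(targets=[{"x": -0.004,"y": 0.025,"z": 0,"spin": 0,"claw": 0},{"x": -0.004,"y": 0.025,"z": 0,"spin": 0,"claw": 0},{"x": -0.004,"y": 0.025,"z": 0,"spin": 0,"claw": 0},{"x": -0.004,"y": 0.025,"z": 0,"spin": 0,"claw": 0},{"x": -0.004,"y": 0.025,"z": 0,"spin": 0,"claw": 0},{"x": 0,"y": 0,"z": 0,"spin": 0,"claw": 0}])

```text
time_s: 13.05
ee_pos: [0.4827, 0.1002, 0.0905]
eef_rot: [3.141, -0.0, -2.982]
force: [-0.1, 2.8, -5.0]
grip_width: 0.0118
grip_force: 49.9
```

send_rows(targets=[{"x": -0.0016,"y": 0.01,"z": 0,"spin": 0,"claw": 0},{"x": -0.0016,"y": 0.01,"z": 0,"spin": 0,"claw": 0},{"x": -0.0016,"y": 0.01,"z": 0,"spin": 0,"claw": 0}])

```text
time_s: 13.35
ee_pos: [0.4819, 0.1052, 0.0906]
eef_rot: [-3.141, -0.0, -2.983]
force: [0.0, -3.5, -2.4]
grip_width: 0.0112
grip_force: 49.9
```

send_rows(targets=[{"x": -0.0016,"y": 0.01,"z": 0,"spin": 0,"claw": 0},{"x": -0.0016,"y": 0.01,"z": 0,"spin": 0,"claw": 0},{"x": -0.0016,"y": 0.01,"z": 0,"spin": 0,"claw": 0}])

```text
time_s: 13.65
ee_pos: [0.481, 0.1114, 0.0906]
eef_rot: [-3.142, 0.0, -2.983]
force: [0.7, -3.3, -2.6]
grip_width: 0.0117
grip_force: 49.9
```

send_rows(targets=[{"x": -0.0016,"y": 0.01,"z": 0,"spin": 0,"claw": 0},{"x": -0.0016,"y": 0.01,"z": 0,"spin": 0,"claw": 0},{"x": -0.0016,"y": 0.01,"z": 0,"spin": 0,"claw": 0}])

```text
time_s: 13.95
ee_pos: [0.48, 0.1174, 0.0906]
eef_rot: [-3.142, -0.0, -2.983]
force: [0.1, -3.5, -2.3]
grip_width: 0.0115
grip_force: 49.9
```

send_rows(targets=[{"x": -0.0016,"y": 0.01,"z": 0,"spin": 0,"claw": 0},{"x": -0.0016,"y": 0.01,"z": 0,"spin": 0,"claw": 0}])

```text
time_s: 14.15
ee_pos: [0.4793, 0.1214, 0.0906]
eef_rot: [-3.142, -0.0, -2.983]
force: [0.2, -3.0, -2.7]
grip_width: 0.0112
grip_force: 49.9
```

send_rows(targets=[{"x": -0.0016,"y": 0.01,"z": 0,"spin": 0,"claw": 0},{"x": -0.0016,"y": 0.01,"z": 0,"spin": 0,"claw": 0}])

```text
time_s: 14.35
ee_pos: [0.4787, 0.1254, 0.0906]
eef_rot: [3.142, -0.0, -2.983]
force: [-0.1, -2.5, -3.6]
grip_width: 0.0115
grip_force: 49.9
```

send_rows(targets=[{"x": -0.0016,"y": 0.01,"z": 0,"spin": 0,"claw": 0},{"x": -0.0016,"y": 0.01,"z": 0,"spin": 0,"claw": 0}])

```text
time_s: 14.55
ee_pos: [0.478, 0.1294, 0.0906]
eef_rot: [-3.142, -0.0, -2.983]
force: [0.2, -3.4, -3.6]
grip_width: 0.0113
grip_force: 49.9
```

send_rows(targets=[{"x": -0.0016,"y": 0.01,"z": 0,"spin": 0,"claw": 0},{"x": -0.0016,"y": 0.01,"z": 0,"spin": 0,"claw": 0}])

```text
time_s: 14.75
ee_pos: [0.4774, 0.1334, 0.0906]
eef_rot: [-3.142, -0.0, -2.983]
force: [0.3, -3.6, -2.8]
grip_width: 0.0118
grip_force: 49.9
```

send_rows(targets=[{"x": -0.0016,"y": 0.01,"z": 0,"spin": 0,"claw": 0},{"x": -0.0016,"y": 0.01,"z": 0,"spin": 0,"claw": 0}])

```text
time_s: 14.95
ee_pos: [0.4768, 0.1374, 0.0906]
eef_rot: [-3.142, 0.0, -2.983]
force: [0.2, -3.0, -2.1]
grip_width: 0.0117
grip_force: 49.9
```

send_rows(targets=[{"x": -0.0016,"y": 0.01,"z": 0,"spin": 0,"claw": 0},{"x": -0.0016,"y": 0.01,"z": 0,"spin": 0,"claw": 0}])

```text
time_s: 15.15
ee_pos: [0.4761, 0.1414, 0.0906]
eef_rot: [-3.142, -0.0, -2.983]
force: [0.3, -3.1, -3.4]
grip_width: 0.0115
grip_force: 49.9
```

send_rows(targets=[{"x": -0.0016,"y": 0.01,"z": 0,"spin": 0,"claw": 0},{"x": -0.0016,"y": 0.01,"z": 0,"spin": 0,"claw": 0}])

```text
time_s: 15.35
ee_pos: [0.4755, 0.1454, 0.0906]
eef_rot: [-3.142, 0.0, -2.983]
force: [0.8, -2.9, -2.3]
grip_width: 0.0116
grip_force: 49.9
```

send_rows(targets=[{"x": -0.0016,"y": 0.01,"z": 0,"spin": 0,"claw": 0},{"x": -0.0016,"y": 0.01,"z": 0,"spin": 0,"claw": 0}])

```text
time_s: 15.55
ee_pos: [0.4749, 0.1492, 0.0906]
eef_rot: [-3.141, 0.0, -2.983]
force: [1.0, -6.4, -1.3]
grip_width: 0.0113
grip_force: 49.9
```

send_rows(targets=[{"x": -0.0016,"y": 0.01,"z": 0,"spin": 0,"claw": 0},{"x": -0.0016,"y": 0.01,"z": 0,"spin": 0,"claw": 0}])

```text
time_s: 15.75
ee_pos: [0.4745, 0.1526, 0.0907]
eef_rot: [-3.14, 0.0, -2.983]
force: [2.2, -12.3, -0.3]
grip_width: 0.0115
grip_force: 49.9
```

send_rows(targets=[{"x": -0.0016,"y": 0.01,"z": 0,"spin": 0,"claw": 0},{"x": 0,"y": 0,"z": 0,"spin": 0,"claw": 0},{"x": 0,"y": 0,"z": 0,"spin": 0,"claw": 0},{"x": 0,"y": 0,"z": 0,"spin": 0,"claw": 0}])

```text
time_s: 16.15
ee_pos: [0.4742, 0.1545, 0.0907]
eef_rot: [-3.14, 0.0, -2.983]
force: [1.9, -11.8, -2.4]
grip_width: 0.0115
grip_force: 49.9
```

```bash
python3 st.py
```

```text
{'time_s': 16.15, 'ee_pos': [0.4742, 0.1545, 0.0907], 'eef_rot': [-3.1401, 0.0002, -2.9828], 'force': [1.8895, -11.7641, -2.3943], 'moment': [-2.1945, -0.3865, 0.0309], 'grip_width': 0.0115, 'grip_force': 49.9206, 'joint_vel': [-0.0003, 0.0012, 0.0001, 0.0005, -0.0012, -0.0006]}
```

send_rows(targets=[{"x": 0.0016,"y": -0.01,"z": 0,"spin": 0,"claw": 0},{"x": 0.0016,"y": -0.01,"z": 0,"spin": 0,"claw": 0},{"x": 0.0006,"y": -0.004,"z": 0,"spin": 0,"claw": 0},{"x": 0,"y": 0,"z": 0,"spin": 0,"claw": 0},{"x": 0,"y": 0,"z": 0,"spin": 0,"claw": 0}])

```text
time_s: 16.65
ee_pos: [0.4747, 0.1504, 0.0906]
eef_rot: [-3.141, -0.0, -2.983]
force: [0.6, -5.0, -2.2]
grip_width: 0.0116
grip_force: 49.9
```

```bash
python3 st.py
```

```text
{'time_s': 16.65, 'ee_pos': [0.4747, 0.1504, 0.0906], 'eef_rot': [-3.1414, -0.0, -2.9828], 'force': [0.6377, -4.9809, -2.216], 'moment': [-1.1153, -0.2362, 0.0238], 'grip_width': 0.0116, 'grip_force': 49.9315, 'joint_vel': [0.001, -0.0011, -0.0007, 0.002, -0.0001, -0.0001]}
```

send_rows(targets=[{"x": 0.0006,"y": -0.004,"z": -0.001,"spin": 0,"claw": 0},{"x": 0,"y": 0,"z": -0.001,"spin": 0,"claw": 0},{"x": 0,"y": 0,"z": 0,"spin": 0,"claw": 0}], force=20)

```text
time_s: 16.95
ee_pos: [0.4747, 0.1499, 0.0902]
eef_rot: [3.141, -0.0, -2.983]
force: [-1.6, -1.9, -1.9]
grip_width: 0.0116
grip_force: 20.0
```

send_rows(targets=[{"x": 0,"y": 0,"z": 0,"spin": 0,"claw": 0},{"x": 0,"y": 0,"z": 0,"spin": 0,"claw": 0}], force=4)

```text
time_s: 17.15
ee_pos: [0.4748, 0.1498, 0.0902]
eef_rot: [3.141, 0.0, -2.983]
force: [-0.3, -0.5, -0.8]
grip_width: 0.0118
grip_force: 4.0
```

```bash
python3 st.py
```

```text
{'time_s': 17.15, 'ee_pos': [0.4748, 0.1498, 0.0902], 'eef_rot': [3.1413, 0.0001, -2.9829], 'force': [-0.3134, -0.5022, -0.7762], 'moment': [-0.0575, 0.0903, 0.0373], 'grip_width': 0.0118, 'grip_force': 3.9973, 'joint_vel': [-0.0023, -0.0023, -0.0012, -0.001, 0.0008, 0.0007]}
```

send_rows(targets=[{"x": 0,"y": 0,"z": 0,"spin": 0,"claw": 16},{"x": 0,"y": 0,"z": 0,"spin": 0,"claw": 30},{"x": 0,"y": 0,"z": 0,"spin": 0,"claw": 40},{"x": 0,"y": 0,"z": 0,"spin": 0,"claw": 40},{"x": 0,"y": 0,"z": 0.05,"spin": 0,"claw": 40},{"x": 0,"y": 0,"z": 0.1,"spin": 0,"claw": 40},{"x": 0,"y": 0,"z": 0.15,"spin": 0,"claw": 40},{"x": 0,"y": 0,"z": 0.2,"spin": 0,"claw": 40},{"x": 0,"y": -0.1,"z": 0.2,"spin": 0,"claw": 40},{"x": 0,"y": -0.2,"z": 0.2,"spin": 0,"claw": 40},{"x": 0,"y": -0.2,"z": 0,"spin": 0,"claw": 40},{"x": 0,"y": -0.2,"z": 0,"spin": 0,"claw": 40},{"x": 0,"y": -0.2,"z": 0,"spin": 0,"claw": 40},{"x": 0,"y": 0,"z": 0,"spin": 0,"claw": 40},{"x": 0,"y": 0,"z": 0,"spin": 0,"claw": 40}])

```text
time_s: 18.65
ee_pos: [0.4747, -0.0261, 0.2661]
eef_rot: [3.142, 0.001, -2.985]
force: [0.4, -0.3, -0.6]
grip_width: 0.0401
grip_force: 0.0
```

```bash
python3 st.py; python3 -c "
from h import *
a=camera('scene')[100:240,200:440];b=camera('side')[80:230,100:320]
a=cv2.resize(a,(500,292),interpolation=cv2.INTER_CUBIC);b=cv2.resize(b,(440,300),interpolation=cv2.INTER_CUBIC)
cv2.imwrite('pics/fin.png',np.vstack([a,np.hstack([b,np.zeros((300,60,3),np.uint8)])]))"
```

```text
{'time_s': 18.65, 'ee_pos': [0.4747, -0.0261, 0.2661], 'eef_rot': [3.1416, 0.0006, -2.9846], 'force': [0.3851, -0.3481, -0.5913], 'moment': [0.0375, -0.0107, 0.0206], 'grip_width': 0.0401, 'grip_force': 0.0, 'joint_vel': [0.0386, 0.0042, 0.0032, 0.0011, -0.0029, 0.0066]}
```

View pics/fin.png

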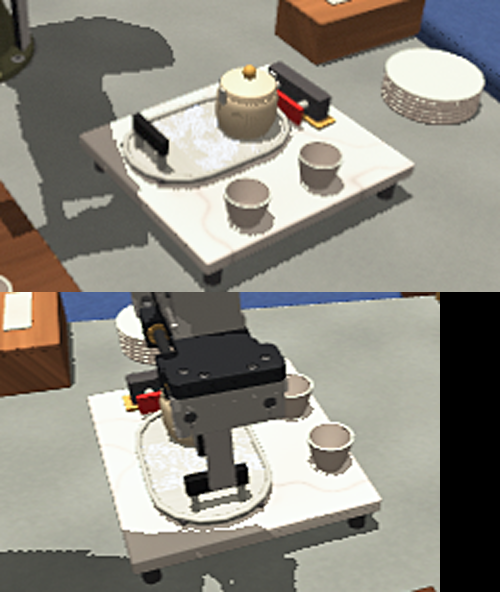

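The final views show the tray flat on the stand against the red buffer (nose at about (285,112) in the top half), with the pot upright, the cups in place and the gripper clear. I'm handing in.

```bash
python3 -c "
from station import *
print(hand_in())"
```

```text
the job is handed in; nothing more can be done
None
```

I slid the tray across to the marble stand, pressed the buffer in about 7 mm (judged from the force), eased back and let go; it now rests against the buffer, pot upright, cups on the stand in place. I've handed it in, but the judge returned no verdict. The arm carried the tray's whole weight at about the same height for part of the gap because the stand sat slightly lower.

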